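# Prove the residual-current switch, reset it and switch on its first circuit

### The arm

A 6-joint arm with a two-finger parallel gripper is mounted at the origin on a cart in front of the work surface, level with it; the furniture and walls round the work are solid. World frame = base frame: x ahead of the robot, y to its left, z up, the work surface at z = 0. Lengths are in m, angles in degrees, forces in N, time in s.
With the tool pointing down it reaches from about 0.225 to 0.875 m from the base axis. Payload 3.4 kg.
Tool frame: the origin (TCP) lies at the very end of the fingers, on their centre line; the grasp point (between the pads) lies 19 mm behind it (arm.grip_point_offset is the distance from the TCP to the grasp point, in m); z points along the fingers, y is the line along which they close (so a half turn about z gives the same grasp; the last joint's range is limited). The gripper opens to 85 mm and grips with 20 to 120 N. Pads are 22 mm wide; open, the fingers measure 114 mm over their backs; the gripper's body (76 mm by 85 mm) begins 54 mm behind the grasp point. The pads swing forward as they close: fully open they stand 13 mm farther back than shut.
Start: joints at [-82.391, 15.808, 86.224, -0, 77.962, -6.933], TCP at [0.144, -0.557, 0.231] pointing down, gripper open.
Joint ranges: [-165.64, 165.64], [-43.16, 119.46], [12.63, 154.43], [-67.54, 247.53], [6.08, 155.33], [-154.97, 154.97]. Speed limits (degrees/s): [147.25, 147.25, 180, 180, 180, 180].

### API

Orientations are given as [roll, pitch, yaw] about the fixed x, y, z axes, in that order (R = Rz(yaw) Ry(pitch) Rx(roll)).
In Python, from station import arm gives the robot as it stands. The module is installed in compiled form; this text tells all that it offers.
- The arm moves only by the tool arm_command, never from a script. Its argument "motion" is a list of rows, each a list of 7 numbers: the turn, a rotation vector about the tool's x, y, z in degrees, then the shift along the tool's x, y, z in cm, then the finger opening in cm, from 0 to 8.54. A call has 1 to 20 rows; each row is the pose to reach, as a shift and turn from the pose commanded when the call began, along the tool's axes at that moment; what a row does not reach only later rows make up. A row lasts 1/12 s, in which the tool goes at most 41.7 mm and 7.16 degrees, less where a joint would pass 70% of its speed; a pose out of reach is approached as far as the arm can. A call with a gripper value outside its range is refused whole. The fingers move at their own pace and stop on an object; "newtons" is the grip in N (left out, the last holds). Time passes only in rows, so rows that repeat a pose let the fingers close. It gives the time, the measured TCP pose, the force, the opening and the grip force at its end, in the units of the state.
- arm.read_state(): the state, without advancing time (a new reading comes with each control period).
- arm.grab_frame(name): name is "scene" or "top"; returns (picture, depth): 420x560x3 uint8, red, green, blue; 420x560 float32, m along the optical axis (not along the pixel's ray), 0 where there is no reading.
- arm.camera_model(name): a dict with "intrinsics" (3x3 intrinsics, pixels), "rvec" (rotation vector, rad) and "tvec" (3), from world to camera coordinates, as OpenCV has them. Camera axes: x right, y down, z forward; pixel columns grow to the right and rows downward; lengths in m; the calibration is good to about 2 mm. A picture is of the moment at which its call begins. camera_model takes no time and is no camera call.
- arm.finish_job(): hands the job in; it is judged then, once.
The state is a dict: "time_s": time; "joint_positions": joint angles; "qd": joint speeds; "effort": joint torques, N m; "eef_pos": TCP position; "tool_rot": TCP orientation; "force": force on the tool from outside, world axes, zero at the start; "wrist_torque": the same for the moment, N m; "opening": opening from 0.0 (shut) to 1.0 (fully open); "gripper_force": force on a finger pad.
Only numpy, scipy, OpenCV 4.12 (cv2) and the standard library are available. Lean on these libraries where they do the work, as an engineer would, in place of code of your own. Each camera call takes 0.05 s, during which the arm holds its last target. There are 200 camera calls.

### The job

On the electrical test board, prove the residual-current switch (the one wide module with a lever) before its first circuit is used: press its test button fully down so that the switch trips, push its lever back on, and then push on the toggle of the narrow breaker standing next to it. Use only the tips of the closed fingers, nothing needs gripping or lifting; do not push the switch off by its lever, leave the other two breakers off, and leave the loose parts lying where they are.

Things in the scene. Friction and masses are not known exactly. Their poses are not given: they have to be found in the camera images.
- test_board: Plywood board, 170 x 360 x 15 mm, fixed flat on the worktop; origin: centre of its underside. Its y axis runs along its long side, its x axis away from the robot (turned up to 0.3 rad). A mounting rail runs along y at x = -5 mm and carries all modules, parallel to the board. A grey slotted wiring duct, 28 mm wide, top 47 mm above the worktop, runs along y at x = +65 mm.
- terminal_row: Low row of twelve grey terminals, 46 x 72 x 40 mm, fixed on the rail at the end of the row opposite the residual-current switch (y = +108 or -108 mm on the board). Origin: centre of its underside, 18 mm above the worktop.
- rcd: Residual-current switch: the wide light-grey module with a black lever (at its y = -18 mm) and a square button (y = +20 mm), at one end of the row (board y = +108 or -108 mm). 78 mm deep (x), 72 wide (y). Origin: centre of underside, 18 mm above the worktop; axes as the board's. Its raised middle, x = -22 to 22 mm, has a flat top 62 mm above the origin; shoulders 45 mm.
- rcd_lever_tip (a point): Middle of the tip of the switch's black lever, moving with it. The lever is 14 mm wide (y), 7 mm thick (x), and turns about an axis along y, 18 mm below the tip and 2 mm under the flat top; it stands about 15 mm proud of the flat top.
- rcd_lever (a joint): Angle of the switch's lever, rad: about +0.42 = on (leaning away from the robot, to the board's +x), -0.42 = off or tripped (leaning towards the robot). An over-centre spring snaps it to whichever end is nearer; pushing it across takes 1 to 2 N near its tip. It stays where it is until the test button or a push moves it.
- rcd_test_top (a point): Centre of the top face of the switch's square test button (12 x 12 mm, light grey, in a dark frame); it stands 6 mm proud of the flat top (86 mm above the worktop) and moves with the button.
- rcd_test (a joint): Travel of the test button, m: 0 = up, 0.0045 = fully down. It is sprung and comes back up by itself; pressing it takes about 4 to 5 N halfway, less after that. Beyond about 0.003 an inner linkage throws the lever, if that is on, to off within 0.3 s.
- breaker_left_toggle (a joint): Angle of the toggle of the breaker at the board's y = +45 mm, rad: -0.38 = off (leaning towards the robot), +0.38 = on (leaning away, to the board's +x). An over-centre spring snaps it to the nearer end; pushing it across takes about 2 N near the tip. It starts off.
- breaker_mid_toggle (a joint): The same for the breaker at y = 0. It starts off.
- breaker_right_toggle (a joint): The same for the breaker at y = -45 mm. It starts off.
- breaker_left_tip (a point): Middle of the tip of the black toggle of the breaker at y = +45 mm, moving with it. Toggle 8 mm wide (y), 7 mm thick (x); its axis, along y, is 14.5 mm below the tip, 78 mm above the worktop. Breakers: 18 mm wide (y), 71 mm deep (x), raised middle (x = -20 to 20 mm) 79 mm above the worktop. Off, the near top edge is 12 mm above that: push low, or a tapered fingertip may jam on it.
- breaker_left: The breaker at the board's y = +45 mm: narrow grey module with a black toggle. Origin: centre of its underside, 18 mm above the worktop; axes as the board's.
- breaker_mid: The breaker at the board's y = 0 mm: narrow grey module with a black toggle. Origin: centre of its underside, 18 mm above the worktop; axes as the board's.
- breaker_right: The breaker at the board's y = -45 mm: narrow grey module with a black toggle. Origin: centre of its underside, 18 mm above the worktop; axes as the board's.
- breaker_mid_tip (a point): The same for the middle breaker.
- breaker_right_tip (a point): The same for the breaker at y = -45 mm.
- terminal_strip: Loose white terminal strip, 16 x 90 x 14 mm, lying on the board's near edge; origin at the centre of its underside. Not to be disturbed.
- relay: Loose plug-in relay, 21 x 28 x 39 mm, standing on the board's near edge. Not to be disturbed.
- side_cutter: Loose side cutter, 62 x 159 x 12 mm, on the worktop in front of the board. Not to be disturbed.
- pcb_module: Loose circuit board, 45 x 62 x 12 mm, in front of the board. Not to be disturbed.
- solder_reel: Loose reel of solder, 74 x 66 x 40 mm, left of the board. Not to be disturbed.
- heat_sink: Loose finned heat sink, 42 x 60 x 26 mm, right of the board. Not to be disturbed.
- usb_stick: Loose memory stick, 17 x 54 x 8 mm, right of the board. Not to be disturbed.

How it is judged (in metres and radians):
On the way, in this order (a step that is already met when the one before it is completed fails the run):
1. the test button has tripped the switch: its lever has gone off (value of joint rcd_lever below -0.3 rad), for 0.05 s.
2. the switch's lever is pushed back on, with the test button up (value of joint rcd_lever above 0.3 rad and value of joint rcd_test below 0.001 m), for 0.2 s.
3. the breaker next to the switch is switched on (((y of rcd in the frame of test_board above 0 m and value of joint breaker_left_toggle above 0.3 rad) or (not (y of rcd in the frame of test_board above 0 m) and value of joint breaker_right_toggle above 0.3 rad))), for 0.2 s.
At the end, for the whole second after the job is handed in: The switch's lever is on (above 0.3 rad), its test button is up again (under 1 mm down), the breaker next to the switch is on (above 0.3 rad) and the other two are off (below -0.3 rad) (all of step 2 and value of joint breaker_mid_toggle below -0.3 rad and ((y of rcd in the frame of test_board above 0 m and value of joint breaker_left_toggle above 0.3 rad and value of joint breaker_right_toggle below -0.3 rad) or (not (y of rcd in the frame of test_board above 0 m) and value of joint breaker_right_toggle above 0.3 rad and value of joint breaker_left_toggle below -0.3 rad))); the robot touches nothing.
It fails at once if the arm or the gripper's body, not the fingers, bears on the switch or a breaker (contact force between the arm and rcd above 2 N or contact force between the arm and breaker_left above 2 N or contact force between the arm and breaker_mid above 2 N or contact force between the arm and breaker_right above 2 N).
It fails at once if the switch's lever is pushed off by hand instead of being tripped by its test button (value of joint rcd_lever between 0.1 and 0.3 rad and velocity of joint rcd_lever below -0.05 rad/s and value of joint rcd_test below 0.001 m).
It fails at once if one of the other two breakers is moved off its off position (value of joint breaker_mid_toggle above -0.1 rad or ((y of rcd in the frame of test_board above 0 m and value of joint breaker_right_toggle above -0.1 rad) or (not (y of rcd in the frame of test_board above 0 m) and value of joint breaker_left_toggle above -0.1 rad))).
It fails at once if a loose part is lifted, carried or shoved more than 20 mm (distance of any of terminal_strip, relay, side_cutter, pcb_module, solder_reel, heat_sink, usb_stick from where it was at the start of the episode above 0.02 m).
It also fails if it takes over 45 s, if anything falls off the work surface, if the arm or the gripper's body presses on something with over 40 N, if the wrist force passes 120 N, or if a joint passes its speed limit or range.

## Working session

There is one attempt and no reset: what is moved stays moved. The work goes in short steps, Python scripts to look and compute and a tool call to move; the robot and the scene stay as the last step left them, time stands still between calls to the robot, and variables do not carry over. Pictures are saved under pics/ and viewed, at most 10 in all, crops included, and the job is handed in when it is done.

Besides the shell and the picture viewer there is one more tool, called after "Call:" by a JSON object that holds its "fn" and its "kwargs". arm_command: Moves the arm, as the interface text tells. Its arguments: {"type":"object","properties":{"motion":{"type":"array","items":{"type":"array","items":{"type":"number"}}},"newtons":{"type":"number"}},"required":["motion"]}

```bash
mkdir -p pics; cat > h.py <<'E'
import numpy as np, cv2
from station import arm
from scipy.spatial.transform import Rotation as R
def cam(n):
    m=arm.camera_model(n); K=np.array(m["intrinsics"],float); Rm=cv2.Rodrigues(np.array(m["rvec"],float))[0]; t=np.array(m["tvec"],float).ravel()
    return K,Rm,t
def grab(n):
    p,d=arm.grab_frame(n); return p,d
def cloud(n,d):
    K,Rm,t=cam(n); v,u=np.mgrid[0:d.shape[0],0:d.shape[1]]
    c=np.stack([(u-K[0,2])/K[0,0]*d,(v-K[1,2])/K[1,1]*d,d],-1)
    return (c-t)@Rm
def proj(n,P):
    K,Rm,t=cam(n); c=np.atleast_2d(P)@Rm.T+t; c=c@K.T; return c[:,:2]/c[:,2:]
E
python3 - <<'E'
from h import *
for n in("scene","top"):
    p,d=grab(n); np.savez(f"{n}0.npz",p=p,d=d); cv2.imwrite(f"pics/{n}0.png",p[...,::-1])
    K,Rm,t=cam(n); print(n,K[0,0],-Rm.T@t,Rm[2])
print(arm.read_state())
E
```

```text
scene 425.9690090998998 [-0.01724629 -0.49869229  0.59210499] [ 0.61502306  0.55960079 -0.55551201]
top 453.92027491627204 [0.4374853  0.03068361 1.19407501] [ 0.11360832 -0.01099573 -0.99346477]
{'time_s': 0.1, 'joint_positions': array([-8.23915254e+01,  1.58442388e+01,  8.62890271e+01, -9.69304278e-04,
        7.79606654e+01, -6.93367154e+00]), 'qd': array([ 0.02442498, -0.08152831, -0.18885375,  0.02086903, -0.03304271,
        0.02705897]), 'effort': array([ 2.63760348e-04, -4.17701268e+01, -2.46405780e+01, -2.38108260e-04,
        5.77310566e-03, -9.42040259e-07]), 'eef_pos': array([ 0.1442955 , -0.55611393,  0.23051643]), 'tool_rot': array([-1.79906641e+02, -1.03986748e-02,  1.45423406e+01]), 'force': array([ 0.22471165, -0.3268233 ,  0.13625102]), 'wrist_torque': array([0.03465938, 0.06410075, 0.05079815]), 'gripper_force': 0.0, 'opening': 0.9961490515475087}
```

View pics/scene0.png

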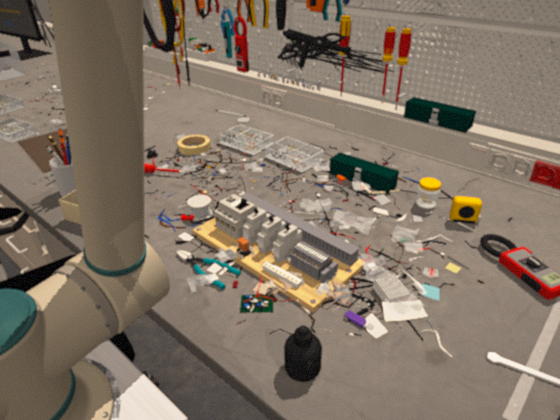

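View pics/top0.png

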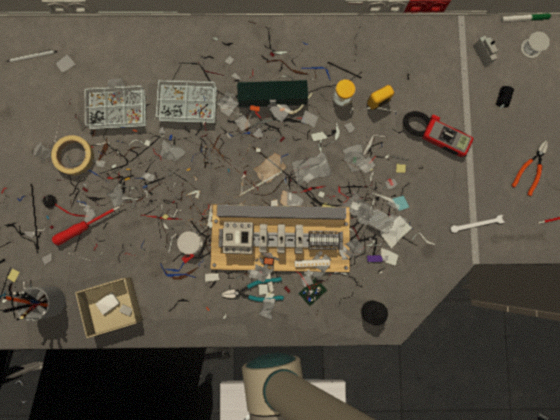

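The RCD sits at the left end of the board (top view about (237,236)), the three breakers at (262..300,238) and the terminals at (324,240). So the RCD is at board +y and the left breaker is the target. Next I fit the board's pose from the depth cloud.

```bash
python3 - <<'E'
from h import *
T=np.load("top0.npz"); S=np.load("scene0.npz")
C=cloud("top",T["d"]); 
print("depth noise/table z", np.median(C[300:330,150:200,2]))
for n,D in(("top",T),("scene",S)):
    C=cloud(n,D["d"]).reshape(-1,3)
    roi=(abs(C[:,0]-.5)<.35)&(abs(C[:,1]-.05)<.3)
    # duct: z~47mm ; module tops 79-81
    for lo,hi in((.010,.019),(.044,.050),(.060,.066),(.076,.084),(.084,.1)):
        m=roi&(C[:,2]>lo)&(C[:,2]<hi); P=C[m]
        if len(P)>5:
            r=cv2.minAreaRect(P[:,:2].astype(np.float32)*1000); print(n,lo,len(P),np.median(P,0).round(4),r)
a=T["p"][195:285,195:365]; cv2.imwrite("pics/topc.png",cv2.resize(a,None,fx=4.6,fy=4.6,interpolation=cv2.INTER_CUBIC)[...,::-1])
a=S["p"][180:310,180:380]; cv2.imwrite("pics/scc.png",cv2.resize(a,None,fx=4,fy=4,interpolation=cv2.INTER_CUBIC)[...,::-1])
E
```

```text
depth noise/table z 0.0004162937862340122
top 0.01 7802 [ 0.5369 -0.0147  0.0147] ((576.1262817382812, 49.170928955078125), (599.2702026367188, 548.0966186523438), 89.6907730102539)
top 0.044 1551 [ 0.5767 -0.0183  0.047 ] ((509.1383972167969, -23.408782958984375), (527.9288330078125, 248.16598510742188), 68.63909149169922)
top 0.06 632 [0.4882 0.0531 0.0627] ((463.8759765625, -69.10678100585938), (459.79510498046875, 158.8623046875), 64.41464233398438)
top 0.076 829 [0.5097 0.08   0.08  ] ((456.87957763671875, -64.66836547851562), (445.056884765625, 119.18016052246094), 63.915679931640625)
top 0.084 169 [0.5082 0.0041 0.0887] ((454.8915710449219, -67.64068603515625), (436.494873046875, 104.10635375976562), 62.84547424316406)
scene 0.01 5978 [ 0.4795 -0.0755  0.014 ] ((571.6968994140625, 45.7491455078125), (595.386474609375, 554.3134155273438), 89.5555191040039)
scene 0.044 1622 [ 0.5705 -0.0454  0.0458] ((500.64013671875, -70.2044677734375), (501.762939453125, 236.63320922851562), 63.91239547729492)
scene 0.06 628 [0.4843 0.0058 0.0618] ((451.2607727050781, -74.64842224121094), (435.29681396484375, 142.42018127441406), 64.73816680908203)
scene 0.076 776 [0.5025 0.0423 0.0783] ((455.8647155761719, -65.59321594238281), (447.3935241699219, 119.34101867675781), 63.79551315307617)
scene 0.084 207 [ 0.3244 -0.044   0.0898] ((387.683837890625, -19.371368408203125), (388.7327575683594, 272.59197998046875), 38.475624084472656)
```

View pics/topc.png

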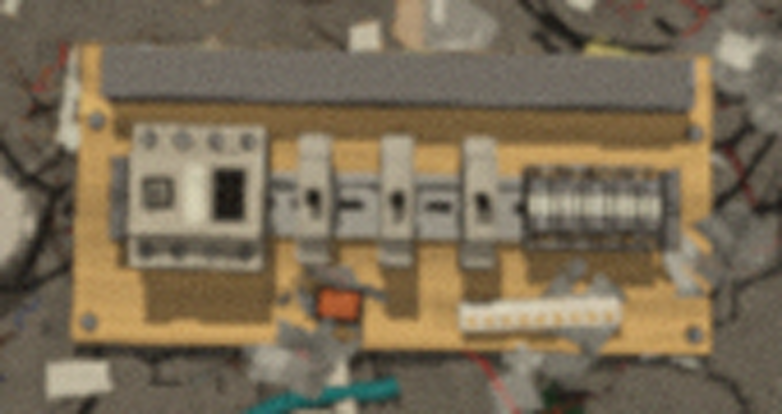

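View pics/scc.png

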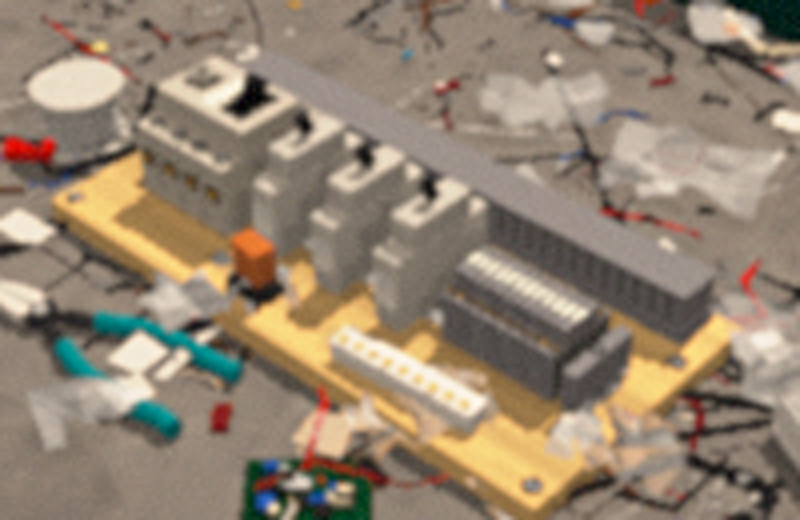

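The crops show the RCD with its test button at crop (157,192) in the top view, lever at (229,193), and left breaker toggle at (313,197). The relay stands near the left breaker's front. Now a tight pose fit from both views.

```bash
python3 - <<'E'
from h import *
from scipy.optimize import minimize
K,Rm,t=cam("top"); 
Cs={n:cloud(n,np.load(n+"0.npz")["d"]) for n in("top","scene")}
T=np.load("top0.npz"); C=Cs["top"]
def at(cx,cy,z): # ray/plane in top crop
    u,v=195+cx/4.6,195+cy/4.6; r=Rm.T@np.array([(u-K[0,2])/K[0,0],(v-K[1,2])/K[1,1],1]); o=-Rm.T@t
    return o+r*(z-o[2])/r[2]
A=at(104,52,.047);B=at(692,60,.047)
for nm,c,z in(("btn",(157,192),.086),("ductL",(104,72),.047),("ductR",(692,82),.047),("b1",(313,197),.09),("b2",(397,199),.09),("b3",(482,204),.09),("lever",(229,193),.09),
  ("brdTL",(80,45),.015),("brdTR",(712,55),.015),("brdBL",(75,342),.015),("brdBR",(712,352),.015)): print(nm,at(*c,z).round(4))
for n,C in Cs.items():
    C=C.reshape(-1,3); roi=(C[:,0]>.36)&(C[:,0]<.64)&(abs(C[:,1]-.04)<.22)
    for lo,hi,x0 in((.043,.050,.55),(.074,.083,.4)):
        P=C[roi&(C[:,2]>lo)&(C[:,2]<hi)&(C[:,0]>x0)][:,:2]
        # drop sparse points
        from scipy.spatial import cKDTree
        k=cKDTree(P).query_ball_point(P,.006,return_length=True); P=P[k>6]
        print(n,lo,len(P),P.mean(0).round(4),cv2.minAreaRect((P*1000).astype(np.float32)))
E
```

```text
btn [0.5147 0.1281 0.086 ]
ductL [0.5841 0.1609 0.047 ]
ductR [ 0.5757 -0.1646  0.047 ]
b1 [0.511  0.0453 0.09  ]
b2 [0.5095 0.0008 0.09  ]
b3 [ 0.5064 -0.0441  0.09  ]
lever [0.5135 0.0897 0.09  ]
brdTL [0.6038 0.1783 0.015 ]
brdTR [ 0.5949 -0.182   0.015 ]
brdBL [0.4359 0.1802 0.015 ]
brdBR [ 0.4267 -0.1771  0.015 ]
top 0.043 1302 [0.5807 0.0007] ((580.8280029296875, 0.4611053466796875), (328.74029541015625, 29.48356819152832), 88.29374694824219)
top 0.074 770 [0.5123 0.0635] ((512.8203125, 47.82637023925781), (197.0257110595703, 44.948970794677734), 88.67276000976562)
scene 0.043 1104 [ 0.5775 -0.0233] ((578.3278198242188, -1.1956024169921875), (327.92156982421875, 30.519132614135742), 88.24385070800781)
scene 0.074 656 [0.5071 0.051 ] ((509.79351806640625, 45.42381286621094), (196.7512969970703, 46.0009880065918), 88.33511352539062)
```

Both views agree: board yaw is about -1.65° and the origin about (0.515, 0.001), which puts the button near (0.514, 0.129). The heights match the text (0.047 for the duct, about 0.079 for the module tops). I move above the button with the fingers closing.

Call:
{"fn": "arm_command", "kwargs": {"motion": [[0,0,16.2,53,-57.1,0,0],[0,0,16.2,53,-57.1,0,0],[0,0,16.2,53,-57.1,0,0],[0,0,16.2,53,-57.1,0,0],[0,0,16.2,53,-57.1,0,0],[0,0,16.2,53,-57.1,0,0],[0,0,16.2,53,-57.1,0,0],[0,0,16.2,53,-57.1,0,0],[0,0,16.2,53,-57.1,0,0],[0,0,16.2,53,-57.1,0,0],[0,0,16.2,53,-57.1,0,0],[0,0,16.2,53,-57.1,0,0],[0,0,16.2,53,-57.1,0,0],[0,0,16.2,53,-57.1,0,0],[0,0,16.2,53,-57.1,0,0],[0,0,16.2,53,-57.1,0,0],[0,0,16.2,53,-57.1,0,0],[0,0,16.2,53,-57.1,0,0],[0,0,16.2,53,-57.1,0,0],[0,0,16.2,53,-57.1,0,0]], "newtons": 20}}

```text
time_s: 1.77
eef_pos: [0.5164, 0.1341, 0.2305]
tool_rot: [-179.8, -0.1, -1.4]
force: [0.5, -1.1, 0.7]
opening: 0.001
gripper_force: 0.0
```

Call:
{"fn": "arm_command", "kwargs": {"motion": [[0,0,0,0,0,4,0],[0,0,0,0,0,8,0],[0,0,0,0,0,11,0],[0,0,0,0,0,12,0],[0,0,0,0,0,12,0],[0,0,0,0,0,12,0],[0,0,0,0,0,12,0]]}}

```text
time_s: 2.35
eef_pos: [0.5158, 0.1291, 0.1132]
tool_rot: [-180.0, -0.2, -1.7]
force: [0.0, -0.3, -0.3]
opening: 0.002
gripper_force: 0.0
```

```bash
python3 - <<'E'
from h import *
s=arm.read_state(); print(s["eef_pos"],s["tool_rot"],s["force"])
out=[]
for n,(r,c) in(("scene",(170,180)),("top",(190,190))):
    p,d=grab(n); a=p[r:r+100,c:c+130]; print(n,proj(n,s["eef_pos"])-[c,r])
    out.append(cv2.resize(a,(390*2-390,300),interpolation=cv2.INTER_CUBIC))
cv2.imwrite("pics/near.png",np.hstack(out)[...,::-1])
E
```

```text
[0.51575219 0.12907926 0.11324828] [-179.97667497   -0.22470053   -1.67629361] [ 0.01151579 -0.31965236 -0.34311665]
scene [[49.66881853 16.32497076]]
top [[37.72759818 45.50125687]]
```

View pics/near.png

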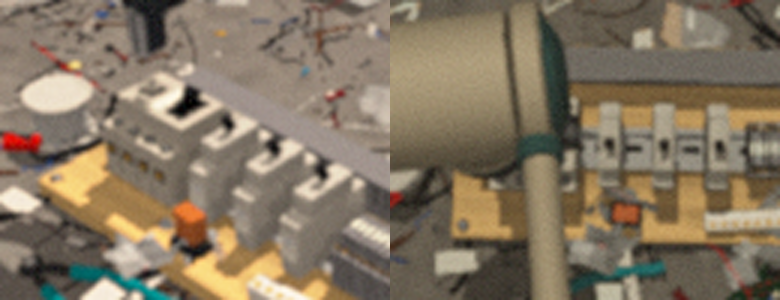

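The fingertip in the scene view, at about (147,52), matches its projection at (149,49), directly above the button. Now I press.

Call:
{"fn": "arm_command", "kwargs": {"motion": [[0,0,0,-0.1,0,1.2,0],[0,0,0,-0.1,0,1.9,0],[0,0,0,-0.1,0,2.3,0],[0,0,0,-0.1,0,2.6,0],[0,0,0,-0.1,0,2.8,0],[0,0,0,-0.1,0,2.9,0],[0,0,0,-0.1,0,3.0,0],[0,0,0,-0.1,0,3.0,0],[0,0,0,-0.1,0,3.0,0],[0,0,0,-0.1,0,3.0,0]]}}

```text
time_s: 3.28
eef_pos: [0.5133, 0.1292, 0.0835]
tool_rot: [-180.0, -0.1, -1.7]
force: [-3.7, -0.8, 13.3]
opening: -0.002
gripper_force: 6.4
```

```bash
python3 - <<'E'
from h import *
s=arm.read_state(); print(s["eef_pos"],s["force"])
p,d=grab("scene"); cv2.imwrite("pics/press.png",cv2.resize(p[180:240,200:280],None,fx=7,fy=7,interpolation=cv2.INTER_CUBIC)[...,::-1])
E
```

```text
[0.51327318 0.12924276 0.08353247] [-3.67119028 -0.79258362 13.34189843]
```

View pics/press.png

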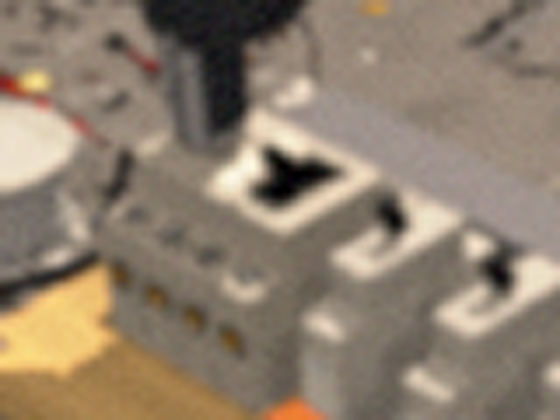

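```bash
python3 - <<'E'
from h import *
D=np.load("scene0.npz"); p,d=grab("scene")
for q,e in((D["p"],D["d"]),(p,d)):
    C=cloud("scene",e).reshape(-1,3); m=(abs(C[:,0]-.512)<.03)&(abs(C[:,1]-.088)<.012)&(C[:,2]>.086)
    print(m.sum(),C[m].mean(0).round(4))
a=[cv2.resize(q[180:220,220:260],(390,390),interpolation=cv2.INTER_CUBIC) for q in(D["p"],p)]
cv2.imwrite("pics/cmp.png",np.hstack(a)[...,::-1])
E
```

```text
25 [0.5155 0.0896 0.0906]
1945 [0.5058 0.0941 0.2973]
```

View pics/cmp.png

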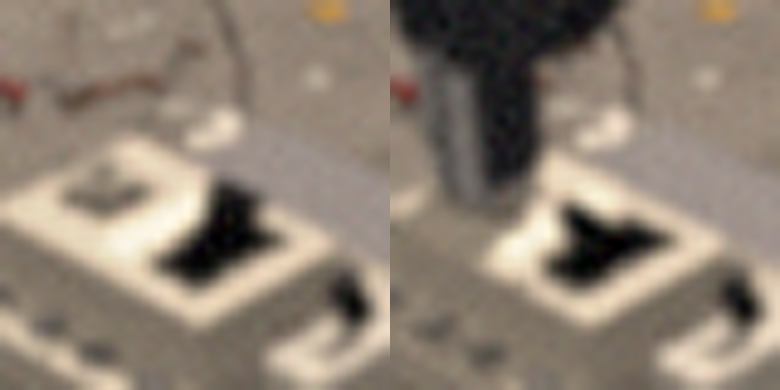

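The lever tip moved from (232,190) to (180,215) in the crop, so the switch has tripped. I lift and move in front of the lever.

Call:
{"fn": "arm_command", "kwargs": {"motion": [[0,0,0,0,0,-1.5,0],[0,0,0,0,0,-3.5,0],[0,0,0,-1,1.4,-4,0],[0,0,0,-2.9,3.9,-4,0],[0,0,0,-2.9,3.9,-3.5,0],[0,0,0,-2.9,3.9,-2,0],[0,0,0,-2.9,3.9,-1.2,0],[0,0,0,-2.9,3.9,-1,0],[0,0,0,-2.9,3.9,-1,0],[0,0,0,-2.9,3.9,-1,0]]}}

```text
time_s: 4.22
eef_pos: [0.483, 0.0911, 0.0912]
tool_rot: [180.0, 0.0, -1.6]
force: [0.4, 0.4, -0.6]
opening: -0.0
gripper_force: 0.0
```

Call:
{"fn": "arm_command", "kwargs": {"motion": [[0,0,0,0,0,0.4,0],[0,0,0,0,0,0.4,0],[0,0,0,0.4,0,0.4,0],[0,0,0,0.7,0,0.4,0],[0,0,0,1.0,0,0.4,0],[0,0,0,1.2,0,0.4,0],[0,0,0,1.3,0,0.4,0],[0,0,0,1.3,0,0.4,0],[0,0,0,1.3,0,0.4,0]]}}

```text
time_s: 4.97
eef_pos: [0.4959, 0.0907, 0.0872]
tool_rot: [180.0, -0.0, -1.7]
force: [-1.6, -0.1, 0.2]
opening: 0.005
gripper_force: 0.5
```

Contact (-1.6 N), so I push on.

Call:
{"fn": "arm_command", "kwargs": {"motion": [[0,0,0,0.2,0,0,0],[0,0,0,0.4,0,0,0],[0,0,0,0.6,0,0,0],[0,0,0,0.7,0,0,0],[0,0,0,0.7,0,0,0],[0,0,0,0.7,0,0,0]]}}

```text
time_s: 5.47
eef_pos: [0.5036, 0.0904, 0.0873]
tool_rot: [180.0, -0.1, -1.7]
force: [0.2, 0.1, 0.5]
opening: -0.0
gripper_force: 0.0
```

```bash
python3 - <<'E'
from h import *
p,d=grab("scene"); cv2.imwrite("pics/lev.png",cv2.resize(p[180:220,220:260],(400,400),interpolation=cv2.INTER_CUBIC)[...,::-1])
E
```

```text
(no output)
```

View pics/lev.png

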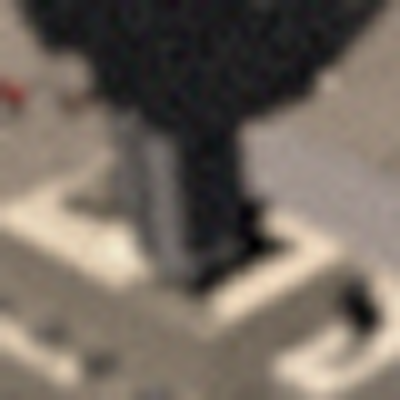

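Call:
{"fn": "arm_command", "kwargs": {"motion": [[0,0,0,-0.6,0,0,0],[0,0,0,-1.6,0,0,0],[0,0,0,-2.0,0,-1,0],[0,0,0,-2.0,0.4,-3,0],[0,0,0,-1.9,2.4,-3,0],[0,0,0,-1.9,4.5,-3,0],[0,0,0,-1.9,4.5,-3,0],[0,0,0,-1.9,4.5,-2,0],[0,0,0,-1.9,4.5,-1,0],[0,0,0,-1.9,4.5,-0.3,0],[0,0,0,-1.9,4.5,0,0],[0,0,0,-1.9,4.5,0,0]]}}

```text
time_s: 6.52
eef_pos: [0.4818, 0.0464, 0.0868]
tool_rot: [-180.0, 0.1, -1.6]
force: [0.4, -0.4, 0.6]
opening: -0.001
gripper_force: 0.0
```

```bash
python3 - <<'E'
from h import *
D=np.load("scene0.npz"); p,d=grab("scene")
a=[q[180:225,215:275] for q in(D["p"],p)]
cv2.imwrite("pics/lev2.png",np.hstack([cv2.resize(x,(390,292),interpolation=cv2.INTER_CUBIC) for x in a])[...,::-1])
print(arm.read_state()["eef_pos"])
E
```

```text
[0.48227437 0.04633265 0.08723469]
```

View pics/lev2.png

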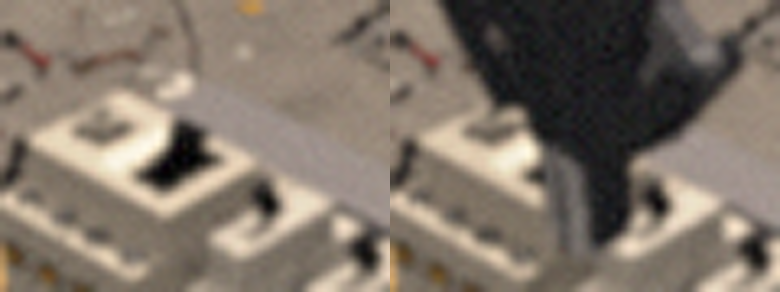

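The gripper hides the lever, so I raise it to check before touching the breaker.

Call:
{"fn": "arm_command", "kwargs": {"motion": [[0,0,0,-1,0,-3,0],[0,0,0,-3,0,-7,0],[0,0,0,-5,0,-10,0],[0,0,0,-6,4,-12,0],[0,0,0,-6,8,-12,0],[0,0,0,-6,8,-12,0],[0,0,0,-6,8,-12,0]]}}

```text
time_s: 7.15
eef_pos: [0.4206, -0.0338, 0.2084]
tool_rot: [180.0, -0.1, -1.9]
force: [-0.9, -0.2, -0.1]
opening: -0.001
gripper_force: 0.0
```

```bash
python3 - <<'E'
from h import *
D=np.load("scene0.npz"); p,d=grab("scene"); np.savez("s1.npz",p=p,d=d)
g=[q[188:214,230:252].astype(int).sum(-1) for q in(D["p"],p)]
print(abs(g[0]-g[1]).mean())
for x in g: 
    for r in x: print(''.join('#' if v<150 else '.' for v in r))
    print()
print(arm.read_state()["eef_pos"])
E
```

```text
26.23951048951049
......................
......................
......................
......................
......................
......................
......................
......................
......................
......................
......................
.............#........
............####......
............####......
............####......
...........#####......
..........#######.....
.........#######......
........######........
........####..........
..........#...........
......................
......................
......................
......................
......................

...................###
....................##
....................##
....................##
......................
......................
......................
......................
......................
......................
......................
......................
............####......
............####......
............####......
...........#####......
..........#######.....
.........#######......
........######........
........####..........
..........#...........
......................
......................
......................
......................
......................

[ 0.42032081 -0.03248272  0.20772818]
```

The lever silhouette is identical to the initial "on" state. I return in front of the left breaker's toggle, a little lower.

Call:
{"fn": "arm_command", "kwargs": {"motion": [[0,0,0,2,-3,1,0],[0,0,0,5,-6.5,4,0],[0,0,0,6,-8,7,0],[0,0,0,6,-8,10,0],[0,0,0,6,-8,11.6,0],[0,0,0,6,-8,12.2,0],[0,0,0,6,-8,12.3,0],[0,0,0,6,-8,12.3,0],[0,0,0,6,-8,12.3,0]]}}

```text
time_s: 7.95
eef_pos: [0.4836, 0.0463, 0.0855]
tool_rot: [-180.0, -0.1, -1.6]
force: [-0.1, 0.6, 0.1]
opening: -0.001
gripper_force: 0.0
```

Call:
{"fn": "arm_command", "kwargs": {"motion": [[0,0,0,0.4,0,0,0],[0,0,0,0.7,0,0,0],[0,0,0,1.0,0,0,0],[0,0,0,1.2,0,0,0],[0,0,0,1.3,0,0,0],[0,0,0,1.4,0,0,0],[0,0,0,1.4,0,0,0],[0,0,0,1.4,0,0,0]]}}

```text
time_s: 8.62
eef_pos: [0.4964, 0.0456, 0.0842]
tool_rot: [180.0, 0.0, -1.7]
force: [0.0, -0.4, 0.8]
opening: 0.002
gripper_force: 0.2
```

Call:
{"fn": "arm_command", "kwargs": {"motion": [[0,0,0,0.2,0,0,0],[0,0,0,0.3,0,0,0],[0,0,0,0.4,0,0,0],[0,0,0,0.4,0,0,0],[0,0,0,0.4,0,0,0]]}}

```text
time_s: 9.03
eef_pos: [0.4993, 0.0456, 0.0841]
tool_rot: [180.0, 0.1, -1.7]
force: [-4.8, 0.9, 2.5]
opening: -0.001
gripper_force: 2.1
```

Call:
{"fn": "arm_command", "kwargs": {"motion": [[0,0,0,0.2,0,0,0],[0,0,0,0.3,0,0,0],[0,0,0,0.3,0,0,0],[0,0,0,0.3,0,0,0]]}}

```text
time_s: 9.37
eef_pos: [0.5051, 0.0454, 0.0844]
tool_rot: [180.0, -0.2, -1.7]
force: [0.0, 0.4, -0.3]
opening: -0.001
gripper_force: 0.1
```

The force rose to 4.8 N and then dropped to zero, so it snapped over. I retreat and check.

Call:
{"fn": "arm_command", "kwargs": {"motion": [[0,0,0,-0.6,0,0,0],[0,0,0,-1.8,0,0,0],[0,0,0,-2.4,0,-2,0],[0,0,0,-4,0,-6,0],[0,0,0,-6,1,-10,0],[0,0,0,-8,5,-12,0],[0,0,0,-8,8,-12,0],[0,0,0,-8,9,-12,0],[0,0,0,-8,9,-12,0]]}}

```text
time_s: 10.12
eef_pos: [0.4207, -0.0443, 0.205]
tool_rot: [179.9, -0.2, -1.9]
force: [0.0, -0.2, -0.2]
opening: 0.005
gripper_force: 0.0
```

```bash
python3 - <<'E'
from h import *
D=np.load("scene0.npz"); p,d=grab("scene"); s=arm.read_state(); print(s["eef_pos"],s["force"])
a=[q[185:240,225:300] for q in(D["p"],p)]
cv2.imwrite("pics/end.png",np.hstack([cv2.resize(x,(400,293),interpolation=cv2.INTER_CUBIC) for x in a])[...,::-1])
E
```

```text
[ 0.42051404 -0.04277064  0.20431944] [ 0.10225979  0.0957719  -0.73675455]
```

View pics/end.png

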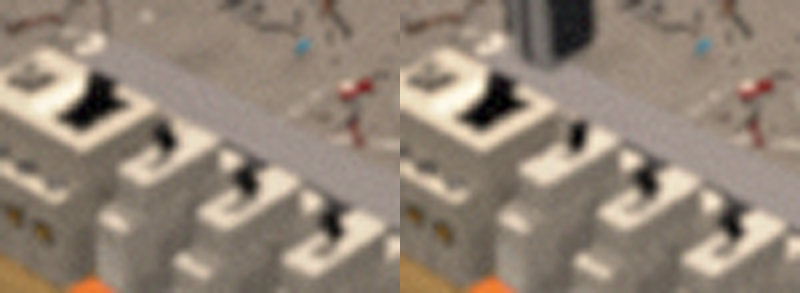

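The left breaker's toggle has moved from (163,135) to (577,135) (177 in its own half), so it is on. The other two toggles and the RCD lever match the initial picture, the button is up, and the arm is clear.

```bash
python3 -c "
from station import arm
print(arm.finish_job())"
```

```text
the job is handed in; nothing more can be done
None
```

I pressed the test button and the switch tripped, pushed its lever back on, then switched on the left breaker next to it. The other two breakers stayed off, I saw no sign of a loose part being touched, and the job was handed in at about 10 s (no verdict shown).

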